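# Refit the handwheel of a book press on its keyed spindle

## Robot

A 6-joint arm with a two-finger parallel gripper is mounted at the origin on the work surface. World frame = base frame: x ahead of the robot, y to its left, z up, the work surface at z = 0. Lengths are in m, angles in rad, forces in N, time in s.
With the tool pointing down it reaches from about 0.375 to 0.9 m from the base axis. Payload 3.1 kg.
Tool frame: the origin (TCP) lies between the finger pads; the fingertips stand 11 mm ahead of it and the grasp point (between the pads) lies 8 mm behind it; z points along the fingers, y is the line along which they close (so a half turn about z gives the same grasp; the last joint's range is limited). The gripper opens to 87 mm and grips with 3 to 60 N. Pads are 19 mm wide; open, the fingers measure 117 mm over their backs; the gripper's body (75 mm by 190 mm) begins 51 mm behind the grasp point.
Start: joints at [-1.435, 0.527, 1.433, -0, 1.181, -0.178], TCP at [0.193, -0.594, 0.234] pointing down, gripper open.
Joint ranges: [-3.08, 3.08], [-0.75, 2.2], [0.22, 2.44], [-1.43, 4.57], [0, 2.65], [-2.85, 2.85]. Speed limits (rad/s): [2.79, 2.79, 3.14, 3.14, 3.14, 3.14].

## Interface

Orientations are given as a unit quaternion [x, y, z, w].
In Python, from rig import robot gives the robot as it stands.
- The arm moves only by the tool move_arm, never from a script. Its argument "moves" is text: rows parted by semicolons, each of 7 numbers parted by spaces: the shift along the tool's x, y, z in units of 100 mm (1.0 is 100 mm), then the turn, a rotation vector about the tool's x, y, z in units of 90 degrees (1.0 is 90 degrees), then the opening, from 0 (shut) to 1 (fully open). A call has 1 to 12 rows; each row is the pose to reach, as a shift and turn from the pose commanded when the call began, along the tool's axes at that moment; what a row does not reach only later rows make up. A row lasts 1/10 s, in which the tool goes at most 50 mm and 8.59 degrees, less where a joint would pass 70% of its speed; a pose out of reach is approached as far as the arm can. A call with a number of a shift or a turn outside -1 to 1 is refused whole. A call with a gripper value outside its range is refused whole. The fingers move at their own pace and stop on an object; "squeeze" is the grip in N (left out, the last holds). Time passes only in rows, so rows that repeat a pose let the fingers close. It gives the time, the measured TCP pose, the force, the opening and the grip force at its end, in the units of the state.
- robot.get_obs(): the state, without advancing time (a new reading comes with each control period).
- robot.camera(name): name is "side" or "top"; returns a dict with "image" (480x640x3 uint8, red, green, blue), "intrinsics" (3x3 intrinsics, pixels), "extrinsics" (4x4, takes a point from world to camera coordinates). Camera axes: x right, y up, looking along -z (the intrinsics and any distortion apply to the point x, -y, -z); pixel columns grow to the right and rows downward; lengths in m; the calibration is good to about 2 mm. A picture is of the moment at which its call begins. There is no depth.
- robot.hand_in(): hands the job in; it is judged then, once.
The state is a dict: "time": time; "q": joint angles; "joint_velocities": joint speeds; "joint_torque": joint torques, N m; "position": TCP position; "tool_rot": TCP orientation; "ft_force": force on the tool from outside, world axes, zero at the start; "moment": the same for the moment, N m; "grip_width": finger opening in m; "grip_force": force on a finger pad.
Only numpy, scipy, OpenCV 4.12 (cv2) and the standard library are available. Lean on these libraries where they do the work, as an engineer would, in place of code of your own. Each camera call takes 0.05 s, during which the arm holds its last target. There are 200 camera calls.

## Task

Put the loose handwheel back on the upright spindle of the book press: set it over the shaft, feel gently for the key by turning the wheel until its keyway drops over it, and push it down fully home on the collar. Never force it down on the key or bang it on the press, let go of it when it is seated, and leave the things lying around as they are.

Things in the scene. Friction and masses are not known exactly. Their poses are not given: they have to be found in the camera images.
- press: Grey bench book press, screwed down and immovable: base 170 x 200 mm (long side along its y), a book pressed in it, a bridge 44 mm wide and 206 long over it along y, top 143 mm above the table, a nut at each end reaching 149. Origin: centre of the underside. The spindle rises upright from the middle of the bridge is greased (slippery) and too stiff to turn.
- seat (a point): Centre of the top of the spindle's dark collar (diameter 50 mm), 155 mm above the table, on the spindle axis: here the hub's underside must finally rest. z up, axes as the press's. From here the bright round shaft, diameter 20 mm, rises 50 mm.
- shaft_tip (a point): Top centre of the shaft, 50 mm above seat; the last 6 mm cone to diameter 12. A brass key on the shaft's side, 6 mm wide, reaches 15.5 mm from the axis and from the collar to 25 mm above it. Its angle is not measured: anywhere within 0.65 rad either way of the press's +x axis. A hub not lined up with it rests on the key top, 25 mm too high.
- handwheel: Loose handwheel, about 0.5 kg, lying on its hub's underside. Origin: centre of that underside, z up along the bore. Black rim, outer diameter 140 mm, with four spokes along +-x and +-y; the +x spoke is red and points the way of the keyway. Rim and spokes lie 4 to 18 mm above the underside.
- hub_top (a point): Centre of the hub's top, 55 mm above its underside, axes as the wheel's. Hub: 40 x 40 mm square, faces across x and y; clear above the spokes, to be gripped from above across two faces. Through bore 23 mm across (eight-sided); on its +x side a keyway slot 9 mm wide, 17 mm deep from the axis, full length, red mark beside it. It slips over the key within about 0.09 rad.
- paste_jar: Bystander: jar with white lid, diameter 52 mm, 75 mm high; origin centre of its underside.
- bone_folder: Bystander: flat white bone folder 150 x 22 x 6 mm lying along its x; origin centre of its underside.
- old_volume: Bystander: old bound book lying flat, 125 x 170 x 32 mm; origin centre of its underside.
- bookend: Bystander: grey sheet-metal bookend, foot 100 x 120 mm, upright plate 130 mm high at its +x edge; origin centre of the foot's underside.
Not all that is in view belongs to the job. Several things look just like the handwheel: the one meant starts farthest from the robot's base.

How it is judged:
By the outcome, as a careful person would: the job done as asked, in the order asked, and still so for the second after the job is handed in, with the robot touching nothing.
It also fails if it takes over 72 s, if anything falls off the work surface, if the arm or the gripper's body presses on something with over 40 N, if the wrist force passes 120 N, or if a joint passes its speed limit or range.

## Working session

There is one attempt and no reset: what is moved stays moved. The work goes in short steps, Python scripts to look and compute and a tool call to move; the robot and the scene stay as the last step left them, time stands still between calls to the robot, and variables do not carry over. Pictures are saved under pics/ and viewed, at most 10 in all, crops included, and the job is handed in when it is done.

Besides the shell and the picture viewer there is one more tool, called after "Emit:" by a JSON object that holds its "fn" and its "kwargs". move_arm: Moves the arm, as the interface text tells. Shifts and turns lie within -1 to 1; 1 stands for 100 mm of shift or 90 degrees of turn. Its arguments: {"type":"object","properties":{"moves":{"type":"string"},"squeeze":{"type":"number"}},"required":["moves"]}

```bash
mkdir -p pics
cat > h.py <<'E'
import numpy as np, cv2
from rig import robot
def cam(n):
    c=robot.camera(n); return c['image'],np.array(c['intrinsics']),np.array(c['extrinsics']),c
def ray(K,E,u,v):
    d=np.linalg.inv(K)@[u,v,1]; d=np.array([d[0],-d[1],-d[2]])
    R,t=E[:3,:3],E[:3,3]; return -R.T@t, R.T@d
def onplane(K,E,u,v,z):
    o,d=ray(K,E,u,v); return o+d*(z-o[2])/d[2]
def proj(K,E,p):
    c=E[:3,:3]@np.array(p)+E[:3,3]; q=K@[c[0],-c[1],-c[2]]; return q[:2]/q[2]
E
python3 - <<'E'
from h import *
for n in ('top','side'):
    im,K,E,c=cam(n); cv2.imwrite(f'pics/{n}0.png',im[:,:,::-1]); print(n,K.tolist(),E.round(4).tolist(),[k for k in c])
print(robot.get_obs())
E
```

```text
top [[587.8650167556048, 0.0, 317.0058161295809], [0.0, 587.8650167556048, 237.09053287833007], [0.0, 0.0, 1.0]] [[0.0112, -0.9999, -0.0019, -0.0409], [0.9981, 0.011, 0.0604, -0.4955], [-0.0604, -0.0026, 0.9982, -1.3915], [0.0, 0.0, 0.0, 1.0]] ['image', 'intrinsics', 'extrinsics']
side [[550.3422725383144, 0.0, 325.96232667638975], [0.0, 550.3422725383144, 240.83397541258577], [0.0, 0.0, 1.0]] [[-0.7513, -0.6599, 0.0121, 0.3341], [0.5113, -0.5703, 0.6429, -0.3574], [-0.4174, 0.4892, 0.7658, -1.1176], [0.0, 0.0, 0.0, 1.0]] ['image', 'intrinsics', 'extrinsics']
{'time': 0.1, 'q': array([-1.43547739e+00,  5.28383280e-01,  1.43380131e+00, -4.38629851e-06,
        1.18137702e+00, -1.78502622e-01]), 'joint_velocities': array([ 0.00083301, -0.00194438, -0.00200608,  0.00010619, -0.00079688,
        0.00177471]), 'joint_torque': array([-4.04328739e-04, -4.40986097e+01, -1.77150589e+01,  6.33687736e-02,
        5.33748034e-02, -5.05046876e-05]), 'position': array([ 0.1928715 , -0.59381592,  0.23265463]), 'tool_rot': array([ 9.87714132e-01,  1.56268437e-01,  1.92273507e-05, -9.84290597e-04]), 'ft_force': array([ 0.18455562,  0.08163449, -0.15363355]), 'moment': array([0.02639397, 0.00681493, 0.00536658]), 'grip_force': 0.0, 'grip_width': 0.08698642891194888}
```

View pics/top0.png

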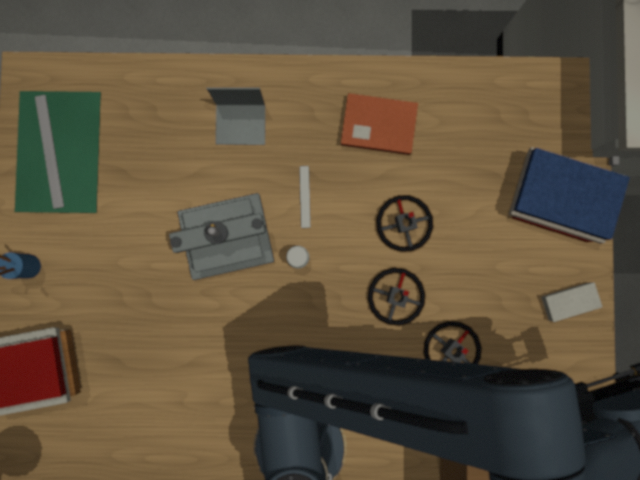

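View pics/side0.png

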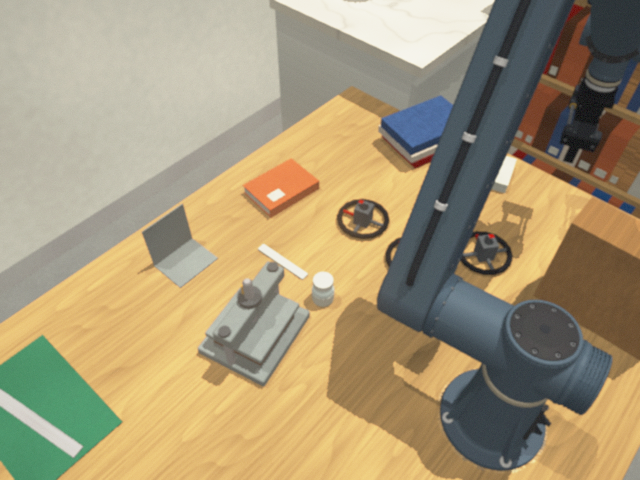

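The top view shows three wheels at (404,223), (396,296) and (452,347), and the press with its spindle at (216,231). The side view shows the upper wheel at (362,217) and the spindle at about (250,290). Next I'll measure the wheels and the press.

Run:
```python
from h import *
im,K,E,_=cam('top'); g=im.max(2); 
hsv=cv2.cvtColor(im,cv2.COLOR_RGB2HSV)
for (u,v) in ((404,223),(396,296),(452,347)):
    p=onplane(K,E,u,v,.01); print('wheel',p.round(3),np.hypot(p[0],p[1]).round(3))
u,v=404,223
m=np.zeros(g.shape,np.uint8); m[v-36:v+36,u-36:u+36]=1
dark=((g<45)&(m>0)).astype(np.uint8)
cs,_=cv2.findContours(dark,cv2.RETR_EXTERNAL,cv2.CHAIN_APPROX_NONE)
c=max(cs,key=cv2.contourArea); el=cv2.fitEllipse(c); print('rim',el, onplane(K,E,*el[0],.018))
red=((hsv[...,1]>150)&((hsv[...,0]<6)|(hsv[...,0]>174))&(g>70)&(m>0))
ys,xs=np.nonzero(red); print('red',len(xs),xs.mean(),ys.mean())
P=np.array([onplane(K,E,x,y,.018) for x,y in zip(xs,ys)]); print(P[:, :2].mean(0))
a=cv2.resize(im[v-40:v+40,u-40:u+40],(400,400),interpolation=cv2.INTER_CUBIC)
b=cv2.resize(im[231-50:231+50,220-50:220+50],(400,400),interpolation=cv2.INTER_CUBIC)
ims,Ks,Es,_=cam('side')
c=cv2.resize(ims[177:257,322:402],(400,400),interpolation=cv2.INTER_CUBIC)
d=cv2.resize(ims[250:350,200:300],(400,400),interpolation=cv2.INTER_CUBIC)
o=np.vstack([np.hstack([a,b]),np.hstack([c,d])]); o=np.clip(o.astype(float)*1.5,0,255).astype(np.uint8)
o=cv2.resize(o,(600,600)); cv2.imwrite('pics/crop.png',o[:,:,::-1])
```

```text
wheel [ 0.532 -0.244  0.01 ] 0.586
wheel [ 0.358 -0.225  0.01 ] 0.423
wheel [ 0.239 -0.359  0.01 ] 0.431
rim ((403.98541259765625, 223.00038146972656), (54.142333984375, 54.752845764160156), 114.61125183105469) [ 0.53179643 -0.24294811  0.018     ]
red 46 403.8695652173913 209.1086956521739
[ 0.56515895 -0.24259076]
```

View pics/crop.png

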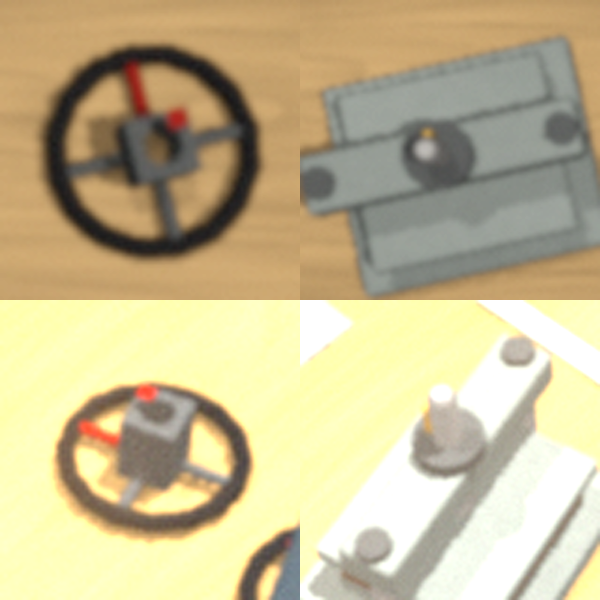

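The red spoke points up and slightly left in the top view. The press is yawed the same way, and a brass sliver sits at about (212,225) on the upper side of the shaft. I'll work out the numbers.

Run:
```python
from h import *
im,K,E,_=cam('top'); ims,Ks,Es,_=cam('side')
f=lambda a,z:onplane(K,E,*a,z)
n1,n2=f((176,242.7),.149),f((256.7,223.7),.149)
print('nuts',n1,n2,(n1+n2)/2,'yaw',np.arctan2(*(n1-n2)[[0,1]]*np.array([-1,1])))
print('collar top',f((216,232),.155)); print('tip top',f((170+424/3-100,181+150/3),.205))
# collar in side: dark grey ellipse centre
print('collar side',onplane(Ks,Es,200+449/3-100,250+(442-300)/3,.155))
print('tip side',onplane(Ks,Es,200+442/3-100,250+90/3,.205))
h=lambda z,i,m:None
for nm,I,k,e,(u0,v0,u1,v1) in (('top',im,K,E,(200,215,235,248)),('side',ims,Ks,Es,(230,270,270,310))):
    H=cv2.cvtColor(I,cv2.COLOR_RGB2HSV)[v0:v1,u0:u1].astype(int)
    ys,xs=np.nonzero((H[...,0]>8)&(H[...,0]<30)&(H[...,1]>90))
    print(nm,[(x+u0,y+v0,*H[y,x]) for x,y in zip(xs,ys)])
# wheel yaw and hub
def w(x,y,z): return onplane(K,E,364+x/3.75,183+y/3.75,z)
a=w(131,68,.018)-w(172,235,.018); b=w(70,168,.018)-w(240,131,.018)
print('yaw',np.arctan2(a[1],a[0]),np.arctan2(-b[0],b[1]))
hub=np.mean([w(x,y,.055) for x,y in((122,122),(187,110),(199,172),(134,184))],0); print('hub',hub)
s=onplane(Ks,Es,322+162/3.75,177+(412-300)/3.75-0,.055); print('hub side',s)
print(robot.get_obs()['position'])
# tip for known axis
```

```text
nuts [0.47231972 0.26914389 0.149     ] [0.51547654 0.09522574 0.149     ] [0.49389813 0.18218481 0.149     ] yaw 0.24323149692066512
collar top [0.4960722  0.18202301 0.155     ]
tip top [0.49467756 0.18298537 0.205     ]
collar side [0.48866134 0.18633132 0.155     ]
tip side [0.49356643 0.18147437 0.205     ]
top [(np.int64(211), np.int64(224), np.int64(20), np.int64(105), np.int64(97)), (np.int64(212), np.int64(224), np.int64(19), np.int64(118), np.int64(106)), (np.int64(213), np.int64(224), np.int64(20), np.int64(108), np.int64(97)), (np.int64(211), np.int64(225), np.int64(20), np.int64(124), np.int64(107)), (np.int64(212), np.int64(225), np.int64(20), np.int64(131), np.int64(117)), (np.int64(213), np.int64(225), np.int64(20), np.int64(130), np.int64(106)), (np.int64(214), np.int64(225), np.int64(19), np.int64(106), np.int64(84)), (np.int64(212), np.int64(226), np.int64(19), np.int64(99), np.int64(108)), (np.int64(213), np.int64(226), np.int64(18), np.int64(101), np.int64(98)), (np.int64(214), np.int64(226), np.int64(18), np.int64(91), np.int64(81))]
side [(np.int64(230), np.int
[... 28228 characters left out ...]
np.int64(232), np.int64(295), np.int64(19), np.int64(114), np.int64(232)), (np.int64(230), np.int64(296), np.int64(21), np.int64(118), np.int64(235)), (np.int64(231), np.int64(296), np.int64(19), np.int64(115), np.int64(230)), (np.int64(232), np.int64(296), np.int64(19), np.int64(99), np.int64(220)), (np.int64(230), np.int64(297), np.int64(19), np.int64(116), np.int64(230)), (np.int64(231), np.int64(297), np.int64(18), np.int64(102), np.int64(220)), (np.int64(230), np.int64(298), np.int64(18), np.int64(107), np.int64(223))]
yaw 0.24259484849955318 0.22563656674273055
hub [ 0.53056521 -0.24410574  0.055     ]
hub side [ 0.52686735 -0.24547071  0.055     ]
[ 0.19292514 -0.5942302   0.23320721]
```

Emit:
{"fn": "move_arm", "kwargs": {"moves": "0.33 -0.18 0 0 0 0.02 1; 0.66 -0.36 0 0 0 0.04 1; 1 -0.53 0 0 0 0.05 1; 1 -0.53 0 0 0 0.05 1"}}

```text
time: 0.7
position: [0.2743, -0.509, 0.2334]
tool_rot: [0.993, 0.119, 0.001, -0.002]
ft_force: [-0.1, 0.3, -0.3]
grip_width: 0.0866
grip_force: 0.0
```

Emit:
{"fn": "move_arm", "kwargs": {"moves": "0.33 -0.22 0 0 0 0 1; 0.66 -0.43 0 0 0 0 1; 1 -0.65 0 0 0 0 1; 1 -0.65 0 0 0 0 1"}}

```text
time: 1.1
position: [0.3559, -0.4233, 0.2335]
tool_rot: [0.993, 0.12, 0.0, -0.001]
ft_force: [-0.6, -0.7, -0.4]
grip_width: 0.087
grip_force: 0.0
```

Emit:
{"fn": "move_arm", "kwargs": {"moves": "0.33 -0.22 0 0 0 0 1; 0.66 -0.43 0 0 0 0 1; 1 -0.65 0 0 0 0 1; 1 -0.65 0 0 0 0 1"}}

```text
time: 1.5
position: [0.4379, -0.338, 0.2336]
tool_rot: [0.993, 0.12, 0.0, -0.0]
ft_force: [0.4, -0.0, -0.3]
grip_width: 0.0868
grip_force: 0.0
```

Emit:
{"fn": "move_arm", "kwargs": {"moves": "0.33 -0.22 0 0 0 0 1; 0.66 -0.43 0 0 0 0 1; 1 -0.65 0 0 0 0 1; 1 -0.65 0 0 0 0 1; 1 -0.65 0 0 0 0 1"}}

```text
time: 2.0
position: [0.5179, -0.2547, 0.2335]
tool_rot: [0.993, 0.118, -0.0, 0.001]
ft_force: [0.1, -0.7, -0.7]
grip_width: 0.0873
grip_force: 0.0
```

```bash
cat >> h.py <<'E'
from scipy.spatial.transform import Rotation as Ro
def state():
    o=robot.get_obs(); R=Ro.from_quat(o['tool_rot']).as_matrix()
    print('t',round(o['time'],2),'p',o['position'].round(4),'yaw',np.arctan2(R[1,0],R[0,0]).round(4),'z',R[:,2].round(3),'F',o['ft_force'].round(1),'q6',o['q'][5].round(2),'w',round(o['grip_width'],4),round(o['grip_force'],1))
    return o,R
def shift(target):
    o,R=state(); print('units',((R.T@(np.array(target)-o['position']))/.1).round(3))
E
python3 - <<'E'
from h import *
shift([.531,-.244,.12])
im,K,E,_=cam('top');ims,Ks,Es,_=cam('side')
for a,i in (('top',im),('side',ims)): cv2.imwrite(f'pics/{a}1.png',i[:,:,::-1])
c=np.array([.494,.182,.18])
r=np.arange(-.5,1.3,.1)
for th in r:
    p=c+.0128*np.array([np.cos(th),np.sin(th),0]); q=p-[0,0,.0125]
    print(th.round(2),proj(K,E,p).round(1),proj(Ks,Es,p).round(1),proj(Ks,Es,q).round(1))
print(proj(Ks,Es,c),proj(Ks,Es,c+[0,0,.025]))
E
```

```text
t 2.0 p [ 0.5179 -0.2547  0.2335] yaw 0.2364 z [-0.001 -0.001 -1.   ] F [ 0.1 -0.7 -0.7] q6 0.69 w 0.0873 0.0
units [ 0.154 -0.075  1.134]
-0.5 [217.  226.9] [246.6 282.5] [247.2 286.1]
-0.4 [216.4 226.6] [246.  282.7] [246.6 286.3]
-0.3 [215.9 226.4] [245.4 282.9] [246.  286.5]
-0.2 [215.3 226.3] [244.8 283.2] [245.4 286.8]
-0.1 [214.7 226.2] [244.3 283.6] [244.9 287.2]
-0.0 [214.1 226.1] [243.8 283.9] [244.4 287.5]
0.1 [213.5 226.1] [243.3 284.3] [244.  287.9]
0.2 [212.9 226.2] [242.9 284.8] [243.6 288.4]
0.3 [212.3 226.4] [242.6 285.2] [243.2 288.8]
0.4 [211.7 226.6] [242.3 285.7] [243.  289.3]
0.5 [211.2 226.8] [242.1 286.2] [242.7 289.8]
0.6 [210.6 227.1] [241.9 286.7] [242.6 290.3]
0.7 [210.1 227.5] [241.8 287.3] [242.4 290.9]
0.8 [209.7 227.9] [241.8 287.8] [242.4 291.4]
0.9 [209.3 228.4] [241.8 288.3] [242.4 291.9]
1.0 [208.9 228.8] [241.9 288.8] [242.5 292.4]
1.1 [208.6 229.4] [242.  289.3] [242.7 292.9]
1.2 [208.3 229.9] [242.2 289.8] [242.9 293.4]
[248.21098908 287.42250765] [246.98432914 280.04263466]
```

View pics/side1.png

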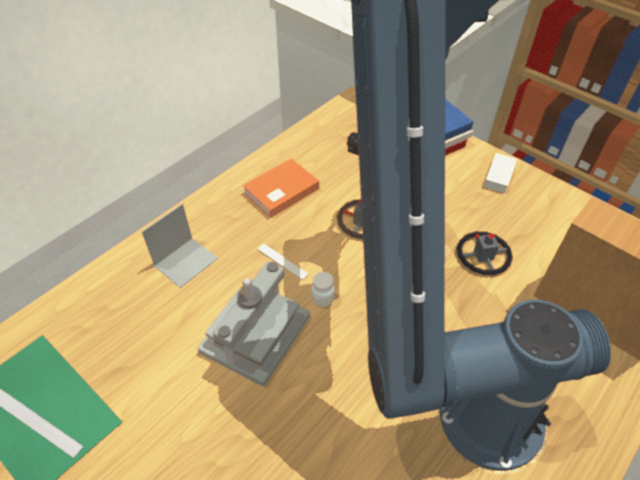

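Emit:
{"fn": "move_arm", "kwargs": {"moves": "0.15 -0.07 0.3 0 0 0 1; 0.15 -0.07 0.7 0 0 0 1; 0.15 -0.07 1 0 0 0 1; 0.15 -0.07 1 0 0 0 1"}}

```text
time: 2.5
position: [0.5272, -0.2431, 0.1296]
tool_rot: [0.993, 0.116, -0.004, -0.003]
ft_force: [-0.8, 0.4, 0.2]
grip_width: 0.0871
grip_force: 0.0
```

Run:
```python
from h import *
shift([.531,-.244,.034])
im,K,E,_=cam('top');ims,Ks,Es,_=cam('side')
a=im[170:280,350:460];b=ims[160:270,310:420]
cv2.imwrite('pics/g1.png',np.clip(cv2.resize(np.hstack([a,b]),(800,400),interpolation=cv2.INTER_CUBIC)*1.4,0,255).astype(np.uint8)[:,:,::-1])
```

```text
t 2.5 p [ 0.5272 -0.2431  0.1296] yaw 0.2331 z [-0.008  0.005 -1.   ] F [-0.8  0.4  0.2] q6 0.71 w 0.0871 0.0
units [0.042 0.024 0.956]
```

View pics/g1.png

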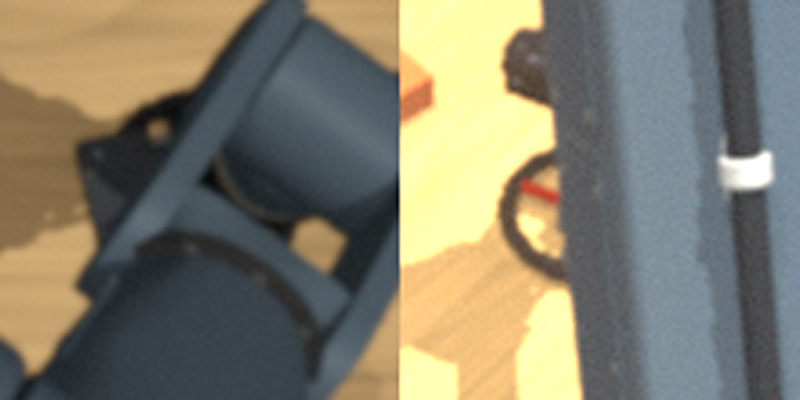

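The arm hides the hub in both views, so I'll descend on the measured position.

Emit:
{"fn": "move_arm", "kwargs": {"moves": "0.02 0.02 0.25 0 0 0 1; 0.02 0.02 0.5 0 0 0 1; 0.02 0.02 0.75 0 0 0 1; 0.02 0.02 0.94 0 0 0 1; 0.02 0.02 0.94 0 0 0 1; 0.02 0.02 0.94 0 0 0 1"}}

```text
time: 3.2
position: [0.5344, -0.2461, 0.0413]
tool_rot: [0.993, 0.117, 0.001, 0.001]
ft_force: [-0.2, -0.6, 0.5]
grip_width: 0.087
grip_force: 0.0
```

Run:
```python
from h import *
shift([.531,-.244,.034])
```

```text
t 3.2 p [ 0.5344 -0.2461  0.0413] yaw 0.2347 z [ 0.003 -0.002 -1.   ] F [-0.2 -0.6  0.5] q6 0.71 w 0.087 0.0
units [-0.028 -0.029  0.073]
```

Emit:
{"fn": "move_arm", "kwargs": {"moves": "-0.03 -0.03 0.06 0 0 0 1; -0.03 -0.03 0.06 0 0 0 1; -0.03 -0.03 0.06 0 0 0 0.6; -0.03 -0.03 0.06 0 0 0 0.4; -0.03 -0.03 0.06 0 0 0 0.3; -0.03 -0.03 0.06 0 0 0 0.3; -0.03 -0.03 0.06 0 0 0 0.3; -0.03 -0.03 0.06 0 0 0 0.3", "squeeze": 30}}

```text
time: 4.0
position: [0.5298, -0.2426, 0.0335]
tool_rot: [0.993, 0.117, -0.0, 0.0]
ft_force: [-0.2, 0.1, -0.1]
grip_width: 0.0468
grip_force: 0.0
```

Run:
```python
from h import *
shift([.531,-.244,.034])
```

```text
t 4.0 p [ 0.5298 -0.2426  0.0335] yaw 0.2353 z [-0. -0. -1.] F [-0.2  0.1 -0.1] q6 0.71 w 0.0468 0.0
units [ 0.009  0.017 -0.005]
```

Emit:
{"fn": "move_arm", "kwargs": {"moves": "0 0 0 0 0 0 0.2; 0 0 0 0 0 0 0.2; 0 0 0 0 0 0 0.2; 0 0 0 0 0 0 0.2; 0 0 -0.1 0 0 0 0.2; 0 0 -0.3 0 0 0 0.2; 0 0 -0.6 0 0 0 0.2; 0 0 -1 0 0 0 0.2; 0 0 -1 0 0 0 0.2", "squeeze": 40}}

```text
time: 4.9
position: [0.5317, -0.2428, 0.1377]
tool_rot: [0.993, 0.117, 0.003, 0.002]
ft_force: [1.3, -1.0, -5.6]
grip_width: 0.0396
grip_force: 39.9
```

Run:
```python
from h import *
shift([.531,-.244,.265])
```

```text
t 4.9 p [ 0.5317 -0.2428  0.1377] yaw 0.2355 z [ 0.006 -0.003 -1.   ] F [ 1.3 -1.  -5.6] q6 0.71 w 0.0396 39.9
units [-0.003  0.015 -1.273]
```

Emit:
{"fn": "move_arm", "kwargs": {"moves": "0.03 -0.15 -0.2 0 0 0 0.2; 0.08 -0.4 -0.5 0 0 0 0.2; 0.12 -0.7 -0.75 0 0 0 0.2; 0.15 -1 -1 0 0 0 0.2"}}

```text
time: 5.3
position: [0.5188, -0.1393, 0.2322]
tool_rot: [0.993, 0.117, -0.002, -0.002]
ft_force: [0.9, -0.7, -6.6]
grip_width: 0.0394
grip_force: 39.9
```

Emit:
{"fn": "move_arm", "kwargs": {"moves": "0.05 -0.3 -0.1 0 0 0 0.2; 0.1 -0.65 -0.2 0 0 0 0.2; 0.15 -1 -0.28 0 0 0 0.2"}}

```text
time: 5.6
position: [0.5098, -0.0386, 0.26]
tool_rot: [0.993, 0.117, -0.002, -0.002]
ft_force: [0.9, 1.4, -6.8]
grip_width: 0.04
grip_force: 39.9
```

Emit:
{"fn": "move_arm", "kwargs": {"moves": "0.05 -0.35 0 0 0 0 0.2; 0.1 -0.65 0 0 0 0 0.2; 0.13 -0.9 0 0 0 0 0.2; 0.15 -1 0 0 0 0 0.2; 0.15 -1 0 0 0 0 0.2"}}

```text
time: 6.1
position: [0.5015, 0.0613, 0.2599]
tool_rot: [0.993, 0.119, -0.002, -0.001]
ft_force: [0.2, -0.0, -6.5]
grip_width: 0.0393
grip_force: 39.9
```

Run:
```python
from h import *
shift([.494,.182,.265])
im,K,E,_=cam('top');ims,Ks,Es,_=cam('side')
cv2.imwrite('pics/c1.png',np.clip(np.hstack([cv2.resize(im[130:330,160:360],(400,400)),cv2.resize(ims[150:400,180:430],(400,400))])*1.4,0,255).astype(np.uint8)[:,:,::-1])
```

```text
t 6.1 p [0.5015 0.0613 0.2599] yaw 0.238 z [-0.005  0.001 -1.   ] F [ 0.2 -0.  -6.5] q6 1.23 w 0.0393 39.9
units [ 0.212 -1.19  -0.049]
```

View pics/c1.png

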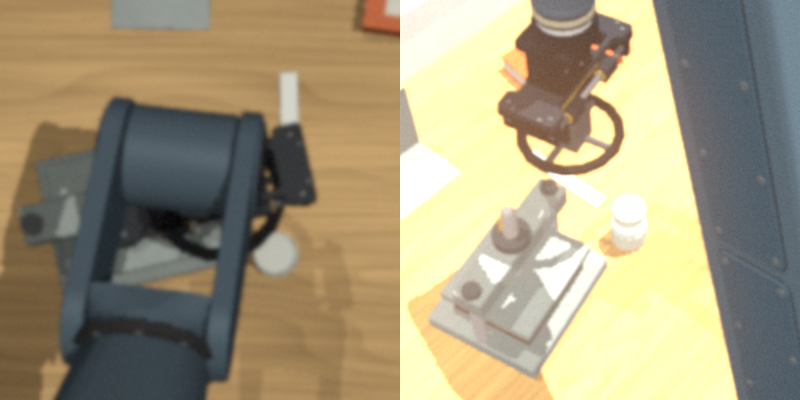

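The side view shows the wheel held level at about (286,234), clear of everything, with the press and spindle in the open. I'll fit the rim to find where the wheel sits in the hand.

```bash
cat > rim.py <<'E'
from h import *
from scipy.optimize import least_squares
def rim(c0,H=.0335,thr=45):
    ims,K,E,_=cam('side'); o,R=state(); tcp=o['position']; z=tcp[2]-H+.011
    g=cv2.GaussianBlur(ims.max(2),(3,3),0); P=[]
    c0=np.array([*(tcp[:2] if c0 is None else c0),z])
    for a in np.arange(0,2*np.pi,.07):
        rs=np.arange(.048,.080,.0005)
        px=np.array([proj(K,E,c0+r*np.array([np.cos(a),np.sin(a),0])) for r in rs])
        v=cv2.remap(g,px[:,0].astype(np.float32)[None],px[:,1].astype(np.float32)[None],1)[0]
        d=v<(v.min()+v.max())/2
        if v.min()<thr+20 and v[0]>90 and v[-1]>90 and .004<d.sum()*.0005<.022:
            r=rs[d].mean(); P.append((c0+r*np.array([np.cos(a),np.sin(a),0]))[:2])
    P=np.array(P); s=least_squares(lambda x:np.hypot(*(P-x[:2]).T)-x[2],[*c0[:2],.064],loss='soft_l1',f_scale=.001)
    off=s.x[:2]-tcp[:2]; print('n',len(P),'centre',s.x.round(4),'rms',np.sqrt((s.fun**2).mean()).round(4),'offset tool',(R[:2,:2].T@off).round(4))
    return s.x
if __name__=='__main__':
    for _ in range(3): rim(None)
E
python3 rim.py
```

```text
t 6.25 p [0.5033 0.0589 0.2609] yaw 0.2347 z [-0.002 -0.    -1.   ] F [ 0.2 -0.2 -6.4] q6 1.23 w 0.0395 39.9rim.py:11: RuntimeWarning: overflow encountered in scalar add
  d=v<(v.min()+v.max())/2
Traceback (most recent call last):
  File "rim.py", line 18, in <module>
    for _ in range(3): rim(None)
                       ~~~^^^^^^
  File "rim.py", line 14, in rim
    P=np.array(P); s=least_squares(lambda x:np.hypot(*(P-x[:2]).T)-x[2],[*c0[:2],.064],loss='soft_l1',f_scale=.001)
                     ~~~~~~~~~~~~~^^^^^^^^^^^^^^^^^^^^^^^^^^^^^^^^^^^^^^^^^^^^^^^^^^^^^^^^^^^^^^^^^^^^^^^^^^^^^^^^^
  File "rim.py", line 14, in <lambda>
    P=np.array(P); s=least_squares(lambda x:np.hypot(*(P-x[:2]).T)-x[2],[*c0[:2],.064],loss='soft_l1',f_scale=.001)
                                                       ~^~~~~~
ValueError: operands could not be broadcast together with shapes (0,) (2,)
```

```bash
sed -i 's/g=cv2.GaussianBlur(ims.max(2),(3,3),0)/g=cv2.GaussianBlur(ims.max(2),(3,3),0).astype(np.float32)/' rim.py; python3 rim.py
```

```text
t 6.3 p [0.5035 0.0587 0.2611] yaw 0.2341 z [-0.001 -0.    -1.   ] F [-0.2 -0.4 -6.3] q6 1.23 w 0.04 39.9Traceback (most recent call last):
  File "rim.py", line 18, in <module>
    for _ in range(3): rim(None)
                       ~~~^^^^^^
  File "rim.py", line 14, in rim
    P=np.array(P); s=least_squares(lambda x:np.hypot(*(P-x[:2]).T)-x[2],[*c0[:2],.064],loss='soft_l1',f_scale=.001)
                     ~~~~~~~~~~~~~^^^^^^^^^^^^^^^^^^^^^^^^^^^^^^^^^^^^^^^^^^^^^^^^^^^^^^^^^^^^^^^^^^^^^^^^^^^^^^^^^
    return func(*args, **kwargs)
    vector_fun = VectorFunction(
        fun_wrapped,
    ...<6 lines>...
        workers=workers
    )
    self._update_fun()
    ~~~~~~~~~~~~~~~~^^
    self.f = self.fun_wrapped(xp_copy(self.x))
             ~~~~~~~~~~~~~~~~^^^^^^^^^^^^^^^^^
    return np.atleast_1d(self.fun(x))
                         ~~~~~~~~^^^
    return self.f(x, *self.args, **self.kwargs)
           ~~~~~~^^^^^^^^^^^^^^^^^^^^^^^^^^^^^^
  File "rim.py", line 14, in <lambda>
    P=np.array(P); s=least_squares(lambda x:np.hypot(*(P-x[:2]).T)-x[2],[*c0[:2],.064],loss='soft_l1',f_scale=.001)
                                                       ~^~~~~~
ValueError: operands could not be broadcast together with shapes (0,) (2,)
```

```bash
sed -i 's/np.arange(.048,.080,.0005)/np.arange(.04,.09,.0005)/; s/v.min()<thr+20 and v\[0\]>90 and v\[-1\]>90/v.min()<80 and min(v[0],v[-1])>v.min()+30/; s/<.022:/<.03:/' rim.py
sed -i "s/    P=np.array(P); s/    P=np.array(P); print('c0',proj(K,E,c0).round(1),len(P))\n    s/" rim.py; python3 rim.py 2>&1 | grep -v File
python3 - <<'E'
from h import *
i,K,E,_=cam('side'); g=i.max(2); print(g[200:270:4,240:336:4])
E
```

```text
t 6.35 p [0.5036 0.0586 0.2612] yaw 0.2337 z [-0.001 -0.    -1.   ] F [-0.5 -0.  -5.7] q6 1.23 w 0.0397 39.9
c0 [286.5 230.9] 0
Traceback (most recent call last):
ValueError: operands could not be broadcast together with shapes (0,) (2,) 
[[242 243 185 177 161  92  87  84  84  84  84  83  84  88  84 135 201 167
  243 245 244 245 244 243]
 [240 236 235 183 101  99  94  87  85  85  83  84  86  99 123 170 242 243
  246 244 243 241 242 244]
 [240 201  98  97  98  94  91  97  91  93  88  88 121 100 129 135 240 246
  245 242 239 241 244 245]
 [238  96 110  96  98  91  95 103  94  97  91 119  89  88  93  99  89 159
  245 238 242 244 245 246]
 [222  97 104 101  93 107 107 104 106 103 109  92  91  90  99 210 154  85
  100 242 244 244 245 245]
 [238 108  93  97 106 108 104 103 102 106 104 144  92  92 101 244 243 226
   96 148 244 245 245 245]
 [243 195 101  93  93  95 105 116 112 107  92 110 102 102  99 237 243 241
  160  97 246 245 246 246]
 [241 240 202  96  97  94  90  94  97  94  99  93 106 104 100 232 240 244
  238  93 233 246 245 245]
 [239 240 242 210  99 105  91  88  89  90  92  91 106
[... 257 characters left out ...]
43 240 241 145  96 225 242 237 108 223 239 219 243 244 245 246 110
  104 200 246 245 245 245]
 [242 241 240 241 244  96  98 141 116 172 241 243 242 245 246 223 108 101
  224 247 245 245 245 245]
 [242 240 242 243 239 223 124  95  93 103 142 167 144 130 101 101  98 229
  247 245 244 246 245 245]
 [241 243 241 239 238 239 242 171 158 102  96  97  94  96 111 243 247 246
  243 244 246 245 245 245]
 [243 240 241 239 242 243 243 242 224 247 248 248 247 246 246 246 246 243
  244 246 245 246 246 246]
 [242 243 241 244 244 244 233 120 108 125 226 247 246 246 246 246 244 245
  246 245 245 245 246 244]
 [244 243 245 244 244 241 150 114 111 113 150 216 246 246 247 246 244 246
  245 245 245 246 244 246]]
```

Lighting is brighter here, so the dark level is around 95. I'll raise the threshold.

```bash
sed -i 's/v.min()<80 and min(v\[0\],v\[-1\])>v.min()+30/v.min()<125 and min(v[0],v[-1])>190/' rim.py; python3 rim.py 2>&1 | tail -9
```

```text
t 6.45 p [0.5037 0.0587 0.2614] yaw 0.2337 z [-0. -0. -1.] F [-0.4  0.  -6.7] q6 1.23 w 0.0397 39.9
c0 [286.4 230.8] 42
n 42 centre [0.5044 0.0598 0.0622] rms 0.0004 offset tool [ 0.001  -0.0009]
t 6.5 p [0.5037 0.0588 0.2615] yaw 0.2338 z [-0. -0. -1.] F [ 0.4 -0.6 -6.8] q6 1.23 w 0.0397 39.9
c0 [286.4 230.8] 42
n 42 centre [0.5045 0.0598 0.0622] rms 0.0004 offset tool [ 0.001  -0.0008]
t 6.55 p [0.5037 0.0589 0.2615] yaw 0.234 z [ 0. -0. -1.] F [-0.2  0.4 -6.8] q6 1.23 w 0.0404 39.9
c0 [286.3 230.9] 42
n 42 centre [0.5045 0.06   0.0622] rms 0.0004 offset tool [ 0.001  -0.0008]
```

Emit:
{"fn": "move_arm", "kwargs": {"moves": "0.05 -0.3 0 0 0 0 0.2; 0.1 -0.6 0 0 0 0 0.2; 0.16 -0.9 0 0 0 0 0.2; 0.18 -1 0 0 0 0 0.2; 0.18 -1 0 0 0 0 0.2"}}

```text
time: 7.05
position: [0.4976, 0.1621, 0.2615]
tool_rot: [0.993, 0.119, 0.0, 0.0]
ft_force: [0.0, -0.7, -6.4]
grip_width: 0.0398
grip_force: 39.9
```

Emit:
{"fn": "move_arm", "kwargs": {"moves": "0 -0.1 0 0 0 -0.02 0.2; 0 -0.21 0 0 0 -0.05 0.2; 0 -0.21 0 0 0 -0.07 0.2; 0 -0.21 0 0 0 -0.07 0.2; 0 -0.21 0 0 0 -0.07 0.2; 0 -0.21 0 0 0 -0.07 0.2"}}

```text
time: 7.65
position: [0.4929, 0.1813, 0.2616]
tool_rot: [0.985, 0.172, 0.0, 0.0]
ft_force: [0.3, -0.0, -6.4]
grip_width: 0.0398
grip_force: 39.9
```

```bash
python3 rim.py 2>&1 | tail -3
python3 - <<'E'
from h import *
shift([.4935,.181,.235])
ims,K,E,_=cam('side');im,_,_,_=cam('top')
cv2.imwrite('pics/s2.png',np.clip(np.hstack([cv2.resize(ims[200:320,190:310],(400,400),interpolation=2),cv2.resize(im[170:290,150:270],(400,400),interpolation=2)])*1.2,0,255).astype(np.uint8)[:,:,::-1])
E
```

```text
t 7.8 p [0.4929 0.1814 0.2616] yaw 0.3448 z [-0.  0. -1.] F [-0.1 -0.2 -6.1] q6 1.37 w 0.0396 39.9
c0 [245.9 269.7] 15
n 15 centre [0.4988 0.1952 0.0747] rms 0.0017 offset tool [ 0.0102 -0.011 ]
t 7.8 p [0.4929 0.1814 0.2616] yaw 0.3448 z [-0.  0. -1.] F [-0.1 -0.2 -6.1] q6 1.37 w 0.0396 39.9
units [0.004 0.005 0.266]
```

View pics/s2.png

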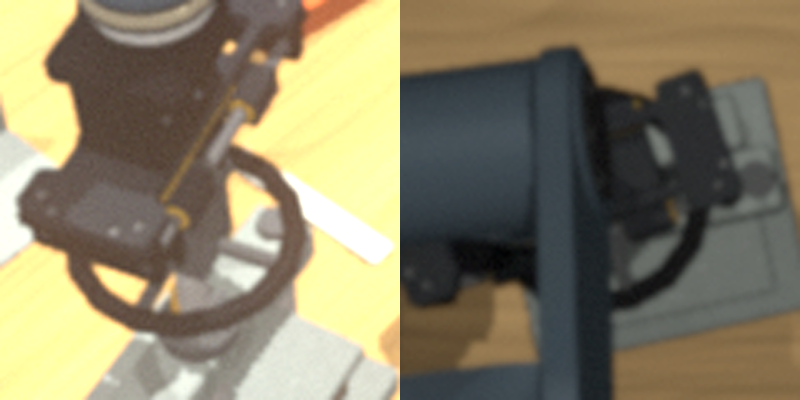

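The hub sits over the shaft in the side view, with the brass key visible below it. I'll lower it gently.

Emit:
{"fn": "move_arm", "kwargs": {"moves": "0 0 0.08 0 0 0 0.2; 0 0 0.16 0 0 0 0.2; 0 0 0.22 0 0 0 0.2; 0 0 0.25 0 0 0 0.2; 0 0 0.27 0 0 0 0.2; 0 0 0.28 0 0 0 0.2; 0 0 0.28 0 0 0 0.2"}}

```text
time: 8.6
position: [0.493, 0.1816, 0.2335]
tool_rot: [0.985, 0.172, 0.0, 0.0]
ft_force: [-0.2, -0.0, -6.2]
grip_width: 0.0398
grip_force: 39.9
```

```bash
python3 -c "
from h import *
shift([.4935,.181,.22]);print(robot.get_obs()['moment'].round(2))"
```

```text
t 8.6 p [0.493  0.1816 0.2335] yaw 0.3453 z [ 0.  0. -1.] F [-0.2 -0.  -6.2] q6 1.37 w 0.0398 39.9
units [0.003 0.007 0.135]
[ 0.    0.05 -0.01]
```

Emit:
{"fn": "move_arm", "kwargs": {"moves": "0 0 0.02 0 0 0 0.2; 0 0 0.04 0 0 0 0.2; 0 0 0.06 0 0 0 0.2; 0 0 0.06 0 0 0 0.2"}}

```text
time: 9.0
position: [0.4926, 0.1815, 0.2272]
tool_rot: [0.985, 0.172, -0.0, -0.0]
ft_force: [0.2, -0.6, -5.4]
grip_width: 0.0396
grip_force: 39.9
```

Emit:
{"fn": "move_arm", "kwargs": {"moves": "0 0 0.02 0 0 0 0.2; 0 0 0.04 0 0 0 0.2; 0 0 0.06 0 0 0 0.2; 0 0 0.06 0 0 0 0.2"}}

```text
time: 9.4
position: [0.4926, 0.1815, 0.2212]
tool_rot: [0.985, 0.172, -0.0, -0.0]
ft_force: [0.1, -0.0, -6.2]
grip_width: 0.0394
grip_force: 39.9
```

Emit:
{"fn": "move_arm", "kwargs": {"moves": "0 0 0.02 0 0 0 0.2; 0 0 0.04 0 0 0 0.2; 0 0 0.05 0 0 0 0.2; 0 0 0.05 0 0 0 0.2"}}

```text
time: 9.8
position: [0.4927, 0.1815, 0.2163]
tool_rot: [0.985, 0.172, -0.0, -0.0]
ft_force: [0.3, -0.8, -6.8]
grip_width: 0.0397
grip_force: 39.9
```

Emit:
{"fn": "move_arm", "kwargs": {"moves": "0 0 0.01 0 0 0 0.2; 0 0 0.02 0 0 0 0.2; 0 0 0.02 0 0 0 0.2"}}

```text
time: 10.1
position: [0.4928, 0.1815, 0.2144]
tool_rot: [0.985, 0.172, -0.0, -0.0]
ft_force: [0.2, 0.3, -5.9]
grip_width: 0.0397
grip_force: 39.9
```

Emit:
{"fn": "move_arm", "kwargs": {"moves": "0 0 0.01 0 0 0 0.2; 0 0 0.01 0 0 0 0.2"}}

```text
time: 10.3
position: [0.4928, 0.1815, 0.2135]
tool_rot: [0.985, 0.172, -0.0, 0.0]
ft_force: [0.7, -0.3, -6.7]
grip_width: 0.0398
grip_force: 39.9
```

Emit:
{"fn": "move_arm", "kwargs": {"moves": "0 0 0.01 0 0 0 0.2; 0 0 0.01 0 0 0 0.2"}}

```text
time: 10.5
position: [0.4928, 0.1815, 0.2124]
tool_rot: [0.985, 0.172, -0.0, -0.0]
ft_force: [0.7, 0.6, -6.6]
grip_width: 0.0392
grip_force: 39.9
```

Emit:
{"fn": "move_arm", "kwargs": {"moves": "0 0 0.01 0 0 0 0.2; 0 0 0.01 0 0 0 0.2"}}

```text
time: 10.7
position: [0.4928, 0.1815, 0.2114]
tool_rot: [0.985, 0.172, -0.0, -0.0]
ft_force: [0.0, -1.2, -6.4]
grip_width: 0.0397
grip_force: 39.9
```

Emit:
{"fn": "move_arm", "kwargs": {"moves": "0 0 0.01 0 0 0 0.2; 0 0 0.01 0 0 0 0.2"}}

```text
time: 10.9
position: [0.4928, 0.1815, 0.2104]
tool_rot: [0.985, 0.172, -0.0, -0.0]
ft_force: [-0.7, 0.5, -6.4]
grip_width: 0.0398
grip_force: 39.9
```

Emit:
{"fn": "move_arm", "kwargs": {"moves": "0 0 0.01 0 0 0 0.2; 0 0 0.02 0 0 0 0.2; 0 0 0.02 0 0 0 0.2"}}

```text
time: 11.2
position: [0.4927, 0.1815, 0.2084]
tool_rot: [0.985, 0.172, -0.0, -0.0]
ft_force: [0.1, 1.0, -6.2]
grip_width: 0.0396
grip_force: 39.9
```

Emit:
{"fn": "move_arm", "kwargs": {"moves": "0 0 0.01 0 0 0 0.2; 0 0 0.02 0 0 0 0.2; 0 0 0.02 0 0 0 0.2"}}

```text
time: 11.5
position: [0.4927, 0.1815, 0.2064]
tool_rot: [0.985, 0.172, -0.0, 0.0]
ft_force: [0.7, -0.4, -6.4]
grip_width: 0.0398
grip_force: 39.9
```

The hub is 7 mm below the key's top with no contact force, so the keyway is over the key. I'll keep going gently.

Emit:
{"fn": "move_arm", "kwargs": {"moves": "0 0 0.01 0 0 0 0.2; 0 0 0.03 0 0 0 0.2; 0 0 0.05 0 0 0 0.2; 0 0 0.05 0 0 0 0.2"}}

```text
time: 11.9
position: [0.4926, 0.1815, 0.2012]
tool_rot: [0.985, 0.172, -0.0, -0.0]
ft_force: [0.2, 0.1, -5.8]
grip_width: 0.0398
grip_force: 39.9
```

Emit:
{"fn": "move_arm", "kwargs": {"moves": "0 0 0.01 0 0 0 0.2; 0 0 0.03 0 0 0 0.2; 0 0 0.05 0 0 0 0.2; 0 0 0.05 0 0 0 0.2"}}

```text
time: 12.3
position: [0.4926, 0.1815, 0.1962]
tool_rot: [0.985, 0.172, -0.0, -0.0]
ft_force: [-0.4, 0.3, -7.0]
grip_width: 0.04
grip_force: 39.9
```

Emit:
{"fn": "move_arm", "kwargs": {"moves": "0 0 0.01 0 0 0 0.2; 0 0 0.03 0 0 0 0.2; 0 0 0.04 0 0 0 0.2; 0 0 0.04 0 0 0 0.2"}}

```text
time: 12.7
position: [0.4927, 0.1815, 0.1923]
tool_rot: [0.985, 0.172, -0.0, -0.0]
ft_force: [0.4, 0.0, -7.2]
grip_width: 0.0397
grip_force: 39.9
```

Emit:
{"fn": "move_arm", "kwargs": {"moves": "0 0 0.01 0 0 0 0.2; 0 0 0.02 0 0 0 0.2; 0 0 0.02 0 0 0 0.2"}}

```text
time: 13.0
position: [0.4928, 0.1815, 0.1904]
tool_rot: [0.985, 0.172, -0.0, 0.0]
ft_force: [0.0, 0.3, -6.2]
grip_width: 0.0399
grip_force: 39.9
```

Emit:
{"fn": "move_arm", "kwargs": {"moves": "0 0 0.005 0 0 0 0.2; 0 0 0.01 0 0 0 0.2; 0 0 0.01 0 0 0 0.2"}}

```text
time: 13.3
position: [0.4928, 0.1815, 0.1895]
tool_rot: [0.985, 0.172, -0.0, 0.0]
ft_force: [-0.5, 0.1, -6.3]
grip_width: 0.0397
grip_force: 39.9
```

Emit:
{"fn": "move_arm", "kwargs": {"moves": "0 0 0.005 0 0 0 0.2; 0 0 0.01 0 0 0 0.2; 0 0 0.01 0 0 0 0.2"}}

```text
time: 13.6
position: [0.4929, 0.1815, 0.1887]
tool_rot: [0.985, 0.172, 0.0, 0.0]
ft_force: [0.2, -0.3, -4.7]
grip_width: 0.0399
grip_force: 39.9
```

Contact is beginning at the seat height I expected. I'll ease it on in 0.5 mm steps.

Emit:
{"fn": "move_arm", "kwargs": {"moves": "0 0 0.005 0 0 0 0.2; 0 0 0.005 0 0 0 0.2"}}

```text
time: 13.8
position: [0.4929, 0.1815, 0.1887]
tool_rot: [0.985, 0.172, 0.0, 0.0]
ft_force: [-1.6, -0.1, 0.2]
grip_width: 0.0399
grip_force: 39.9
```

Emit:
{"fn": "move_arm", "kwargs": {"moves": "0 0 0.005 0 0 0 0.2; 0 0 0.005 0 0 0 0.2"}}

```text
time: 14.0
position: [0.493, 0.1815, 0.1886]
tool_rot: [0.985, 0.172, 0.0, 0.0]
ft_force: [-3.0, -0.3, 4.9]
grip_width: 0.0396
grip_force: 39.9
```

It's seated on the collar with about 10 N of contact. I'll release and retreat.

Emit:
{"fn": "move_arm", "kwargs": {"moves": "0 0 0 0 0 0 0.3; 0 0 0 0 0 0 0.5; 0 0 0 0 0 0 0.75; 0 0 0 0 0 0 0.75; 0 0 0 0 0 0 0.75; 0 0 0 0 0 0 0.75"}}

```text
time: 14.6
position: [0.493, 0.1816, 0.1875]
tool_rot: [0.985, 0.172, 0.0, -0.0]
ft_force: [0.1, -0.0, 0.3]
grip_width: 0.063
grip_force: 0.0
```

Emit:
{"fn": "move_arm", "kwargs": {"moves": "0 0 -0.1 0 0 0 0.75; 0 0 -0.3 0 0 0 0.75; 0 0 -0.6 0 0 0 0.75; 0 0 -1 0 0 0 0.75"}}

```text
time: 15.0
position: [0.4917, 0.1813, 0.2878]
tool_rot: [0.985, 0.172, -0.002, -0.0]
ft_force: [1.1, -0.2, -0.0]
grip_width: 0.0649
grip_force: 0.0
```

Emit:
{"fn": "move_arm", "kwargs": {"moves": "0 0.3 -0.1 0 0 0 0.75; 0 0.6 -0.2 0 0 0 0.75; 0 1 -0.2 0 0 0 0.75; 0 1 -0.2 0 0 0 0.75"}}

```text
time: 15.4
position: [0.529, 0.0837, 0.3089]
tool_rot: [0.986, 0.17, 0.002, 0.001]
ft_force: [-0.2, 0.2, 0.3]
grip_width: 0.0653
grip_force: 0.0
```

Emit:
{"fn": "move_arm", "kwargs": {"moves": "0 0.3 0 0 0 0 0.75; 0 0.6 0 0 0 0 0.75; 0 1 0 0 0 0 0.75; 0 1 0 0 0 0 0.75; 0 1 0 0 0 0 0.75"}}

```text
time: 15.9
position: [0.5603, -0.0067, 0.3076]
tool_rot: [0.985, 0.171, -0.0, -0.001]
ft_force: [-0.2, 0.1, 0.3]
grip_width: 0.0649
grip_force: 0.0
```

Run:
```python
from h import *
state()
im,K,E,_=cam('top');ims,Ks,Es,_=cam('side')
cv2.imwrite('pics/end.png',np.clip(np.hstack([cv2.resize(im[150:310,150:310],(400,400),interpolation=2),cv2.resize(ims[210:370,180:340],(400,400),interpolation=2)])*1.2,0,255).astype(np.uint8)[:,:,::-1])
```

```text
t 15.9 p [ 0.5603 -0.0067  0.3076] yaw 0.3437 z [-0.001  0.001 -1.   ] F [-0.2  0.1  0.3] q6 1.02 w 0.0649 0.0
```

View pics/end.png

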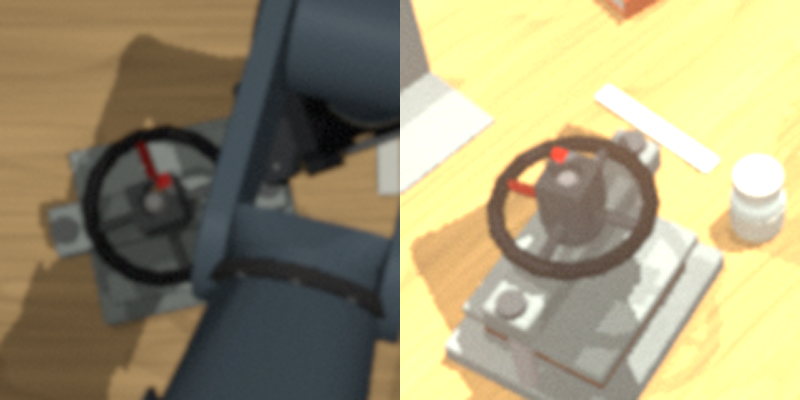

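The wheel sits level on the collar. The shaft tip shows just inside the hub top, at about (568,178) in the crop, and the jar and folder haven't moved.

```bash
python3 -c "
from rig import robot
print(robot.hand_in())"
```

```text
the job is handed in; nothing more can be done
None
```

The handwheel is on the spindle with its keyway over the key and is resting on the collar. I've let go of it and handed the job in after about 16 s of robot time. I set the angle from the camera view of the key, and the keyway dropped straight over it, so no turning by feel was needed.

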